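# Open a latched stock chest by its pop-out T-handle

### The job

Open the grey steel stock chest: push in its release button so that the T-handle springs out, turn the handle anticlockwise until it comes to its stop, which frees the latch, then raise the lid by the handle until its gas strut takes over and carries it fully open. Push the button without ramming it, feel for the end of the handle's turn and do not force it against its stop, do not pull at the lid while it is still latched, and leave the loose things on the bench as they are.

Things in the scene. Friction and masses are not known exactly. Their poses are not given: they have to be found in the camera images.
- chest: Grey painted steel chest fixed to the bench: 218 mm deep (its x), 274 mm wide (its y), lid top 150 mm above the bench. Origin: centre of its underside. Its front, the lock side, faces its own -x; the lid is hinged along its back. On the lid, 49 mm behind the front edge, a steel plate (50 x 150 mm, its top at 152.5 mm) carries the T-handle and, on the +y side, the release button.
- button_top (a point): Centre of the top of the round steel release button: 20 mm across, 9 mm above the plate, 68 mm from the handle's axis along the chest's +y. Pushed straight down: travel 6 mm, spring 2 N rising to 5 N, plus up to 1 N of friction; the handle is freed after about 4 mm; at 6 mm a hard stop. Over 25 N on it is ramming. It springs back. Its axes are the lid's.
- handle_grip (a point): Centre of the T-handle's black crossbar: 84 mm long (own y), 14 mm wide (own x), 12 mm thick, on a 12 mm stem at its middle. At the start sunk in a dish along the chest's y, its top flush with the plate; freed, it springs 24 mm straight out (about 7 N), its centre then 18 mm above the plate. Only then can it turn about its own z, the stem. The point moves and turns with it.
- t_handle (a joint): How far the T-handle stands out of its dish, in m: 0 flush and caught, 0.024 fully out.
- handle_turn (a joint): Turn of the T-handle about its stem, rad: 0 latched, growing anticlockwise seen from above, against 0.1 to 0.2 N m of drag. The cam is clamped on a little differently in every lock: the turn ends at a hard stop somewhere between 0.75 and 1.5 rad, where the torque rises steeply. The latch lets go only in the last 0.1 rad before the stop. It stays where it is left.
- chest_lid (a joint): Opening angle of the lid, rad: 0 shut, 1.3 fully open. Unlatched, it stays shut by its weight; it takes 2 to 5 N at the handle to raise it; at about 0.3 rad the gas strut overcomes its weight; let go above 0.4 rad it rises by itself to 1.3 rad in 3 to 5 s.
- lid_hinge (a point): Middle of the lid's hinge axis, at the back of the chest, 116 mm above the bench; the axis runs along the chest's y. The handle's stem is 169 mm in front of it, the front edge of the lid 218 mm.
- stop_post: Steel post, 8 mm across, under the lid inside the lock (out of sight when shut): the end stop of the handle's turn, on which the lock's cam bears 24 mm from the spindle; 0.5 N m on the handle presses it with about 20 N. Over 30 N is forcing.
- keeper: Steel strike plate, 64 mm wide, inside the chest's front wall, under which the lock's cam holds the lid shut (not visible when shut). Unloaded while the lid rests shut; more than 40 N on it counts as pulling at a latched lid.
- bottle_near: Bystander: blue bottle with a black cap, 75 mm across, 213 mm tall, standing on the bench. Origin: centre of its foot.
- loose_cap: Bystander: black screw cap, 33 mm across, 26 mm high. Origin: centre of its underside.
- squeegee: Bystander: flat dark blue squeegee, 70 x 100 x 10 mm. Origin: centre of its underside.

How it is judged:
On the way, in this order (a step that is already met when the one before it is completed fails the run):
1. the T-handle has sprung out, the lid still latched (value of joint t_handle above 0.018 m and value of joint chest_lid below 0.02 rad), for 0.2 s.
2. the handle has been turned, the latch is free and the lid is being raised (value of joint handle_turn above 0.5 rad and value of joint chest_lid above 0.035 rad), for 0.1 s.
At the end, for the whole second after the job is handed in: The lid stands fully open on its strut (more than 1.2 rad, at rest), with the T-handle still out (more than 18 mm) and turned to the unlatched side (more than 0.5 rad) (value of joint chest_lid above 1.2 rad and velocity of joint chest_lid below 0.1 rad/s and value of joint t_handle above 0.018 m and value of joint handle_turn above 0.5 rad); the robot touches nothing.
It fails at once if the release button is rammed (more than 25 N) (contact force between anything else and release_button above 25 N).
It fails at once if the handle is forced against its stop (more than 30 N on the stop post) (contact force between anything else and stop_post above 30 N).
It fails at once if the lid is pulled while latched (more than 40 N on the keeper) (contact force between anything else and keeper above 40 N).
It fails at once if a bystander is moved by more than 30 mm (distance of any of bottle_near, loose_cap, squeegee from where it was at the start of the episode above 0.03 m).
It also fails if it takes over 69 s, if anything falls off the work surface, if the arm or the gripper's body presses on something with over 40 N, if the wrist force passes 120 N, or if a joint passes its speed limit or range.

### The arm

A 6-joint arm with a two-finger parallel gripper is mounted at the origin on a cart in front of the work surface, level with it; the furniture and walls round the work are solid. World frame = base frame: x ahead of the robot, y to its left, z up, the work surface at z = 0. Lengths are in m, angles in rad, forces in N, time in s.
With the tool pointing down it reaches from about 0.25 to 0.725 m from the base axis. Payload 4 kg.
Tool frame: the origin (TCP) lies midway between the tips of the shut fingers; the grasp point (between the pads) lies 19 mm behind it; z points along the fingers, y is the direction in which the jaws open and shut (so a half turn about z gives the same grasp; the last joint's range is limited). The gripper opens to 85 mm and grips with 20 to 120 N. Pads are 22 mm wide; open, the fingers measure 114 mm over their backs; the gripper's body (76 mm by 85 mm) begins 54 mm behind the grasp point. The pads swing forward as they close: fully open they stand 13 mm farther back than shut.
Start: joints at [1.314, 0.241, 0.005, 1.335, 0, 1.571], TCP at [0.127, 0.484, 0.231] pointing down, gripper open.
Joint ranges: [-2.72, 2.72], [-1.05, 1.87], [-1.09, 1.28], [-1.99, 2.15], [-1.42, 1.44], [-3.14, 3.14]. Speed limits (rad/s): [2.79, 2.79, 3.14, 3.14, 3.14, 3.14].

### API

Orientations are given as a unit quaternion [w, x, y, z].
In Python, from rig import * gives the robot as it stands. The module is installed in compiled form; this text tells all that it offers.
- The arm moves only by the tool move_arm, never from a script. Its argument "moves" is one flat list of numbers, 7 for each row, row after row: the shift along the tool's x, y, z in mm, then the turn, a rotation vector about the tool's x, y, z in degrees, then the closure, from -1 (fully open) to 1 (shut). In form: [dx, dy, dz, rx, ry, rz, hand, dx, dy, dz, rx, ry, rz, hand, ...]. A call has 1 to 10 rows; each row shifts and turns the commanded pose from where the row before left it, along the tool's axes as they then stand; what a row does not reach is not made up. A row lasts 1/12 s, in which the tool goes at most 41.7 mm and 7.16 degrees, less where a joint would pass 70% of its speed; a pose out of reach is approached as far as the arm can. A call with a gripper value outside its range is refused whole. The fingers move at their own pace and stop on an object; "grip_force" is the grip in N (left out, the last holds). Time passes only in rows, so rows that do not move let the fingers close. It gives the time, the measured TCP pose, the force and the opening at its end, in the units of the state.
- sense(): the state, without advancing time (a new reading comes with each control period).
- camera(name): name is "side" or "top"; returns the picture (480x640x3 uint8, red, green, blue); there is no depth.
- camera_params(name): a dict with "intrinsics" (3x3 intrinsics, pixels), "R" (3x3) and "t" (3): a world point X has camera coordinates R X + t. Camera axes: x right, y down, z forward; pixel columns grow to the right and rows downward; lengths in m; the calibration is good to about 2 mm. A picture is of the moment at which its call begins. camera_params takes no time and is no camera call.
- hand_in(): hands the job in, once; it reports no verdict.
The state is a dict: "time": time; "joint_positions": joint angles; "dq": joint speeds; "joint_efforts": joint torques, N m; "tcp_pos": TCP position; "tcp_rot": TCP orientation; "wrist_force": force on the tool from outside, world axes, zero at the start; "ft_torque": the same for the moment, N m; "opening": opening from 0.0 (shut) to 1.0 (fully open).
Only numpy, scipy, OpenCV 4.12 (cv2) and the standard library are available. Lean on these libraries where they do the work, as an engineer would, in place of code of your own. Each camera call takes 0.05 s, during which the arm holds its last target.

## Working session

There is one attempt and no reset: what is moved stays moved. The work goes in short steps, Python scripts to look and compute and a tool call to move; the robot and the scene stay as the last step left them, time stands still between calls to the robot, and variables do not carry over. Pictures are saved under pics/ and viewed, and the job is handed in when it is done.

Besides the shell and the picture viewer there is one more tool, called after ">>>" by a JSON object that holds its "api" and its "payload", one argument or row to a line. move_arm: Moves the arm, as the interface text tells. Its arguments: {"type":"object","properties":{"moves":{"type":"array"},"grip_force":{"type":"number"}},"required":["moves"]}

```bash
mkdir -p pics
python3 - <<'E'
from rig import *
import cv2
s=sense(); print({k:(v if not hasattr(v,'round') else v) for k,v in s.items()})
for n in("side","top"):
    im=camera(n); cv2.imwrite(f"pics/{n}0.png",im[:,:,::-1]); p=camera_params(n); print(n,p)
E
```

```text
{'time': 0.0, 'joint_positions': array([ 1.31399702e+00,  2.41415986e-01,  3.70671257e-03,  1.33519153e+00,
       -9.82885360e-06,  1.57080882e+00]), 'dq': array([ 0.00107787,  0.00097297,  0.00174831, -0.00274298, -0.0003613 ,
       -0.00030227]), 'joint_efforts': array([ 1.98057032e-04, -3.72315967e+01,  2.52408421e+01,  1.71093555e-02,
        3.28610747e-05,  4.35938134e-06]), 'tcp_pos': array([0.126834  , 0.48298647, 0.23040477]), 'tcp_rot': array([-1.29855560e-04,  1.28053251e-01,  9.91766736e-01, -1.04420610e-03]), 'wrist_force': array([0.50909927, 0.09276627, 0.69706242]), 'ft_torque': array([-0.00376306, -0.02555275, -0.00538904]), 'opening': 0.9989789081528538}
side {'intrinsics': array([[565.75172228,   0.        , 322.15648397],
       [  0.        , 565.75172228, 243.5239868 ],
       [  0.        ,   0.        ,   1.        ]]), 'R': array([[ 0.90123852, -0.43282213,  0.02083586],
       [-0.20890232, -0.47610577, -0.85421491],
       [ 0.37964319,  0.76549872, -0.51950241]]), 't': array([-0.44346351,  0.31381711,  0.94702346])}
top {'intrinsics': array([[603.09068587,   0.        , 319.91474827],
       [  0.        , 603.09068587, 234.86007255],
       [  0.        ,   0.        ,   1.        ]]), 'R': array([[ 0.00565908, -0.99998328, -0.00118746],
       [-0.98413216, -0.00535877, -0.17735607],
       [ 0.17734674,  0.00217229, -0.98414603]]), 't': array([0.15927247, 0.56606522, 1.36991943])}
```

View pics/side0.png

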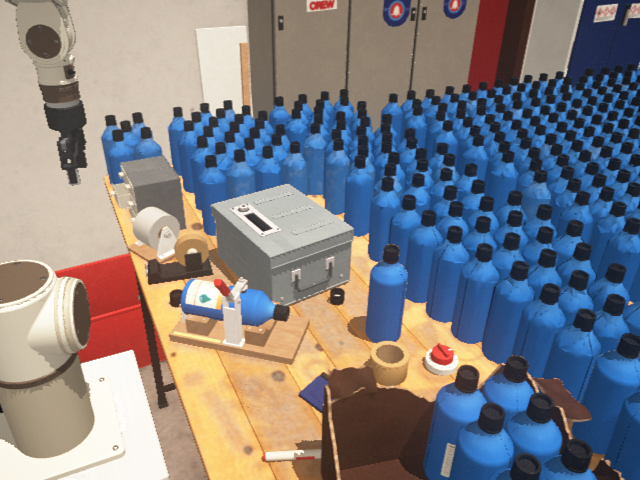

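View pics/top0.png

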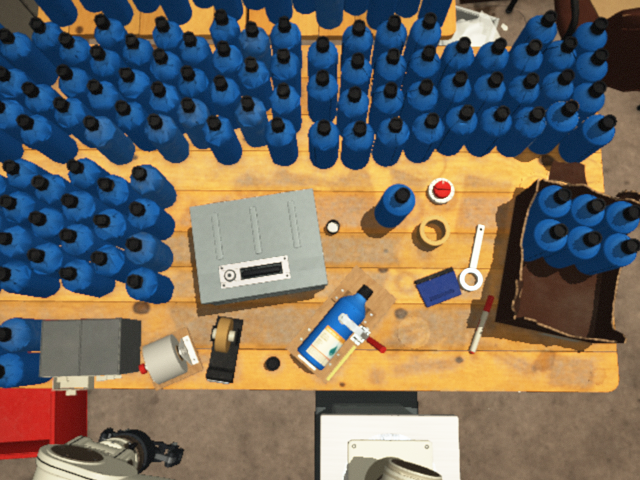

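The top view shows the chest at about (258,245), with its plate at about (255,270), the button at about (230,275) and the dark crossbar at about (263,270). Next I'll zoom in and measure these.

```bash
cat > h.py <<'E'
import numpy as np, cv2
from rig import *
def ray(n,uv,z):
    p=camera_params(n);K,R,t=p["intrinsics"],p["R"],p["t"]
    d=R.T@np.linalg.solve(K,[uv[0],uv[1],1.]);c=-R.T@t
    return c+d*(z-c[2])/d[2]
def proj(n,X):
    p=camera_params(n);q=p["intrinsics"]@(p["R"]@np.asarray(X,float)+p["t"]);return q[:2]/q[2]
def tri(a,b):
    A=[];B=[]
    for n,uv in(("top",a),("side",b)):
        p=camera_params(n);d=p["R"].T@np.linalg.solve(p["intrinsics"],[uv[0],uv[1],1.]);d/=np.linalg.norm(d)
        P=np.eye(3)-np.outer(d,d);A.append(P);B.append(P@(-p["R"].T@p["t"]))
    return np.linalg.lstsq(np.vstack(A),np.hstack(B),rcond=None)[0]
E
python3 - <<'E'
import cv2
im=cv2.imread("pics/top0.png");cv2.imwrite("pics/t0z.png",cv2.resize(im[180:320,170:350],None,fx=4,fy=4,interpolation=cv2.INTER_CUBIC))
im=cv2.imread("pics/side0.png");cv2.imwrite("pics/s0z.png",cv2.resize(im[180:310,200:360],None,fx=4.6,fy=4.6,interpolation=cv2.INTER_CUBIC))
E
```

```text
(no output)
```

View pics/t0z.png

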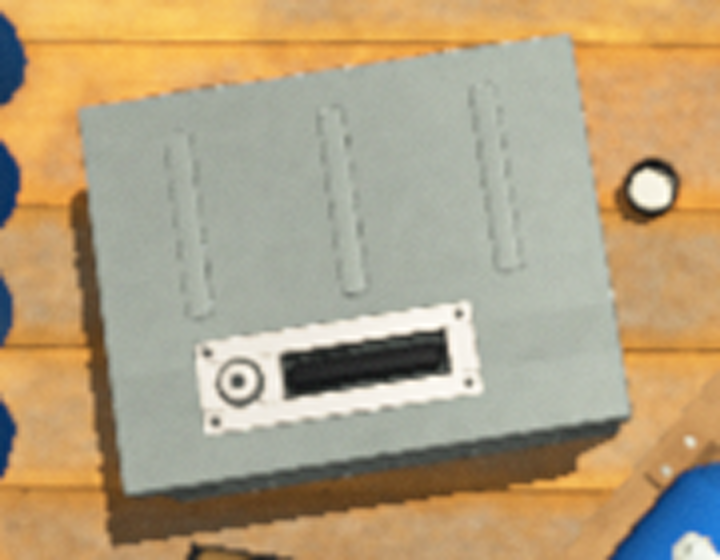

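View pics/s0z.png

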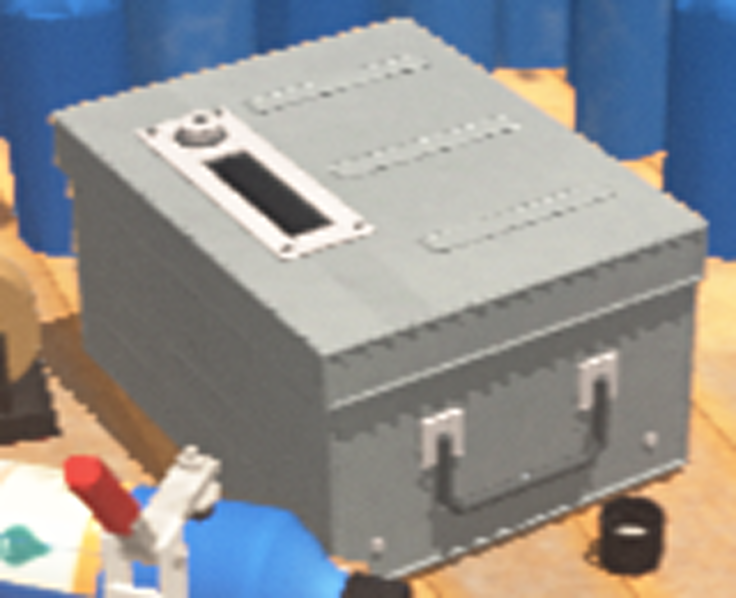

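The zoomed top view shows the lid corners at zoom px (80,108), (570,36), (630,416) and (128,494), the button at (239,380) and the crossbar centre at about (366,364). In the zoomed side view the button is at about (201,126).

Run:
```python
from h import *
f=lambda x,y:((x+.5)/4-.5+170,(y+.5)/4-.5+180)
g=lambda x,y:((x+.5)/4.6-.5+200,(y+.5)/4.6-.5+180)
C=[ray("top",f(*c),.15) for c in((80,108),(570,36),(630,416),(128,494))]
for c in C:print(c.round(4))
print([np.linalg.norm(C[i]-C[i-3]).round(4) for i in range(4)])
for i,j in((1,0),(2,3)): d=C[j]-C[i];print("yaw y-axis",np.arctan2(-d[0],d[1]))
for i,j in((3,0),(2,1)): d=C[j]-C[i];print("yaw x-axis",np.arctan2(d[1],d[0]))
b=ray("top",f(239,380),.1615);h=ray("top",f(366,364),.1525);print("btn",b,"bar",h,np.linalg.norm((b-h)[:2]),np.arctan2(-(b-h)[0],(b-h)[1]))
print("side btn",ray("side",g(201,122),.1615),tri(f(239,380),g(201,122)))
P=[ray("top",f(*c),.1525) for c in((197,348),(470,302),(482,390),(207,434))];m=np.mean(P,0);print("plate c",m,[np.linalg.norm(P[i]-P[i-3]).round(4) for i in range(4)])
S=[ray("side",g(*c),.15) for c in((55,115),(405,20),(706,228),(325,352))]
for c in S:print(c.round(4))
# dark bar mask
im=cv2.imread("pics/top0.png");m=(im[255:285,235:290].max(2)<60).astype('uint8');M=cv2.moments(m,True)
uv=(M['m10']/M['m00']+235,M['m01']/M['m00']+255);print(uv,ray("top",uv,.1525))
im=cv2.imread("pics/side0.png");m=(im[205:240,238:285].max(2)<60).astype('uint8');M=cv2.moments(m,True)
uv2=(M['m10']/M['m00']+238,M['m01']/M['m00']+205);print(uv2,ray("side",uv2,.1525),tri(uv,uv2))
```

```text
[0.609  0.4502 0.15  ]
[0.6514 0.1801 0.15  ]
[0.4405 0.146  0.15  ]
[0.3971 0.4151 0.15  ]
[np.float64(0.2734), np.float64(0.2137), np.float64(0.2725), np.float64(0.2148)]
yaw y-axis 0.15566198440380624
yaw y-axis 0.15987320974920416
yaw x-axis 0.16402089183626858
yaw x-axis 0.15995353998460532
btn [0.45752843 0.35577315 0.1615    ] bar [0.46759589 0.28879795 0.1525    ] 0.06772762532774687 0.14919925022450523
side btn [0.45506681 0.35078899 0.1615    ] [0.45736257 0.3563762  0.15842336]
plate c [0.46516817 0.3032206  0.1525    ] [np.float64(0.1496), np.float64(0.0484), np.float64(0.1495), np.float64(0.047)]
[0.3959 0.4088 0.15  ]
[0.604  0.4429 0.15  ]
[0.6471 0.1725 0.15  ]
[0.4407 0.143  0.15  ]
(259.7076923076923, 270.8892307692308) [0.46700499 0.29184792 0.1525    ]
(256.1066666666667, 222.07999999999998) [0.46141542 0.28336741 0.1525    ] [0.46621042 0.29282926 0.14683245]
```

Stem is at about (0.467, 0.288), the button at about (0.457, 0.355), and the yaw is about 0.16. The two views disagree by about 5 mm, so I'll compare them against the gripper itself near the button. First I'll align the tool so the jaws lie along chest x, with the fingers shut.

>>> {"api": "move_arm", "payload": {
  "moves": [0,0,0,0,0,6.6,1,0,0,0,0,0,6.6,1,0,0,0,0,0,6.6,1,0,0,0,0,0,6.6,1,0,0,0,0,0,6.6,1,0,0,0,0,0,6.6,1,0,0,0,0,0,6.6,1,0,0,0,0,0,6.6,1,0,0,0,0,0,6.6,1,0,0,0,0,0,6.6,1],
  "grip_force": 20
}}

```text
time: 0.93
tcp_pos: [0.1269, 0.4832, 0.2307]
tcp_rot: [0.0, 0.65, 0.76, -0.001]
wrist_force: [-0.5, 0.1, 1.0]
opening: -0.0
```

```bash
cat >> h.py <<'E'
from scipy.spatial.transform import Rotation as Ro
def rot(s=None):
    s=s or sense();q=s["tcp_rot"];return Ro.from_quat([q[1],q[2],q[3],q[0]])
def rel(tgt):
    s=sense();R=rot(s);return R.as_matrix().T@(np.asarray(tgt)-s["tcp_pos"])*1000
E
python3 - <<'E'
from h import *
s=sense();print(s["time"],s["tcp_pos"],s["opening"],s["joint_positions"].round(3));print(rot().as_matrix().round(4));print(rel([.4565,.3545,.19]))
E
```

```text
0.9333 [0.1268925  0.48321469 0.23072718] -0.00035302124694826985 [1.314 0.241 0.004 1.335 0.    2.728]
[[-1.557e-01  9.878e-01 -4.000e-04]
 [ 9.878e-01  1.557e-01 -1.300e-03]
 [-1.200e-03 -6.000e-04 -1.000e+00]]
[-178.42652531  305.56300773   40.77379862]
```

>>> {"api": "move_arm", "payload": {
  "moves": [-17.8,30.6,2,0,0,0,1,-17.8,30.6,2,0,0,0,1,-17.8,30.6,2,0,0,0,1,-17.8,30.6,2,0,0,0,1,-17.8,30.6,2,0,0,0,1,-17.8,30.6,2,0,0,0,1,-17.8,30.6,2,0,0,0,1,-17.8,30.6,2,0,0,0,1,-17.8,30.6,2,0,0,0,1,-17.8,30.6,2,0,0,0,1]
}}

```text
time: 1.77
tcp_pos: [0.459, 0.3562, 0.2107]
tcp_rot: [-0.0, 0.648, 0.762, -0.001]
wrist_force: [-0.4, 1.3, 0.0]
opening: 0.0
```

Run:
```python
from h import *
import cv2
a=camera("top")[:,:,::-1];b=camera("side")[:,:,::-1]
s=sense();p=s["tcp_pos"];print(s["time"],p,s["joint_positions"].round(3))
print("tcp proj",proj("top",p),proj("side",p))
cv2.imwrite("pics/top1.png",a);cv2.imwrite("pics/side1.png",b)
cv2.imwrite("pics/t1z.png",cv2.resize(a[180:320,170:350],None,fx=4,fy=4,interpolation=cv2.INTER_CUBIC))
cv2.imwrite("pics/s1z.png",cv2.resize(b[160:260,200:310],None,fx=6,fy=6,interpolation=cv2.INTER_CUBIC))
```

```text
1.8667 [0.46173027 0.35465225 0.20964809] [ 6.560e-01  4.150e-01  1.950e-01  1.352e+00 -2.000e-03  2.071e+00]
tcp proj [226.51273709 269.98264323] [244.45577098 186.02988998]
```

View pics/t1z.png

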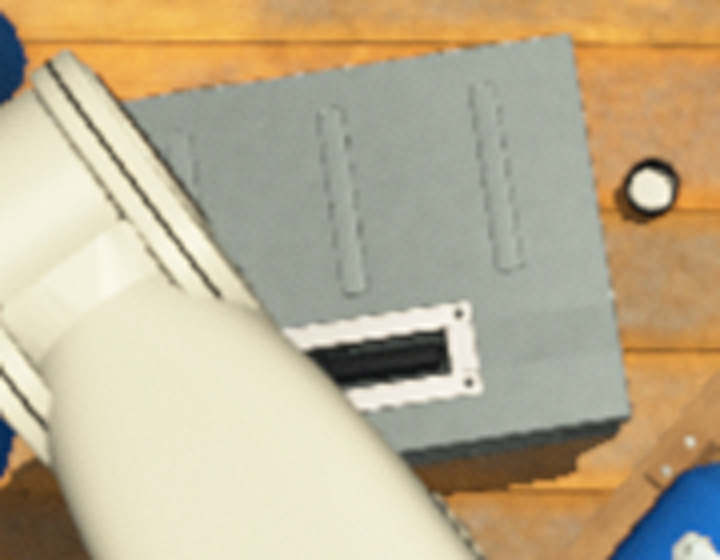

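View pics/s1z.png

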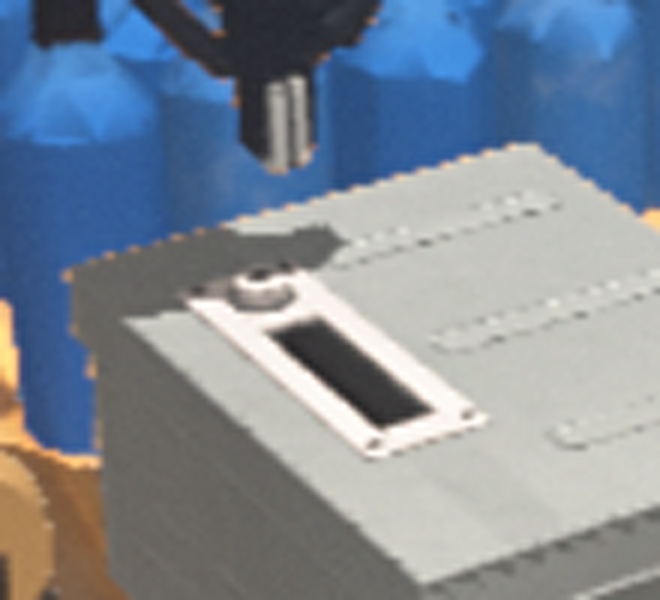

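The side view shows the shut tips at zoom (280,162), which is full-frame (246.7,187). The TCP projects to (244.5,186), so the side calibration is off by about 2 px. The button top is at zoom (262,280). Button is at about (0.456, 0.3545), so I'll lower to just above it.

Run:
```python
from h import *
print(rel([.456,.3545,.167]))
```

```text
[ 0.81524502 -5.68094475 42.64717008]
```

>>> {"api": "move_arm", "payload": {
  "moves": [0.4,-2.8,8,0,0,0,1,0.4,-2.8,8,0,0,0,1,0,0,8,0,0,0,1,0,0,8,0,0,0,1,0,0,5,0,0,0,1,0,0,3,0,0,0,1,0,0,0,0,0,0,1,0,0,0,0,0,0,1]
}}

```text
time: 2.53
tcp_pos: [0.4518, 0.3575, 0.1713]
tcp_rot: [0.0, 0.647, 0.762, 0.0]
wrist_force: [0.6, 0.6, -1.0]
opening: -0.002
```

Run:
```python
from h import *
b=camera("side")[:,:,::-1];s=sense();print(s["tcp_pos"],s["wrist_force"],s["time"])
cv2.imwrite("pics/s2z.png",cv2.resize(b[160:260,200:310],None,fx=6,fy=6,interpolation=cv2.INTER_CUBIC))
```

```text
[0.45208364 0.35751761 0.17166065] [ 0.62621219 -0.63662513  0.31337198] 2.5833
```

View pics/s2z.png

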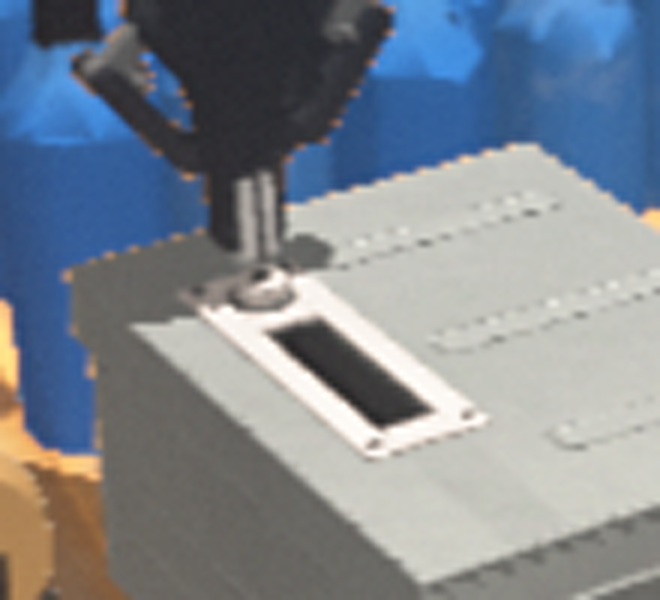

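The side view shows the tip at about (245,252) zoom, slightly left of the button at (262,282). I'll correct by +4 mm in x and -3 mm in y.

>>> {"api": "move_arm", "payload": {
  "moves": [-3.6,3.5,3,0,0,0,1,0,0,3,0,0,0,1,0,0,0,0,0,0,1,0,0,0,0,0,0,1]
}}

```text
time: 2.92
tcp_pos: [0.4561, 0.3539, 0.165]
tcp_rot: [-0.0, 0.648, 0.762, -0.0]
wrist_force: [-0.1, -0.4, 0.5]
opening: 0.001
```

>>> {"api": "move_arm", "payload": {
  "moves": [0,0,1,0,0,0,1,0,0,1,0,0,0,1,0,0,0,0,0,0,1]
}}

```text
time: 3.17
tcp_pos: [0.456, 0.3542, 0.1631]
tcp_rot: [-0.0, 0.648, 0.762, -0.0]
wrist_force: [-0.3, -0.0, 0.3]
opening: 0.004
```

>>> {"api": "move_arm", "payload": {
  "moves": [0,0,1,0,0,0,1,0,0,1,0,0,0,1,0,0,0,0,0,0,1]
}}

```text
time: 3.42
tcp_pos: [0.4562, 0.3543, 0.1614]
tcp_rot: [0.0, 0.648, 0.762, 0.0]
wrist_force: [-0.1, -0.0, 2.1]
opening: -0.001
```

>>> {"api": "move_arm", "payload": {
  "moves": [0,0,1,0,0,0,1,0,0,0,0,0,0,1]
}}

```text
time: 3.58
tcp_pos: [0.4561, 0.3543, 0.1605]
tcp_rot: [0.0, 0.648, 0.762, 0.0]
wrist_force: [0.4, 0.3, 2.8]
opening: -0.003
```

Contact is at about z = 0.1615, as expected. I need about 4 mm of travel.

>>> {"api": "move_arm", "payload": {
  "moves": [0,0,1,0,0,0,1,0,0,1,0,0,0,1,0,0,0,0,0,0,1]
}}

```text
time: 3.83
tcp_pos: [0.4562, 0.3543, 0.1584]
tcp_rot: [0.0, 0.648, 0.762, 0.0]
wrist_force: [-0.8, -0.1, 3.4]
opening: 0.0
```

>>> {"api": "move_arm", "payload": {
  "moves": [0,0,1,0,0,0,1,0,0,0.5,0,0,0,1,0,0,0,0,0,0,1]
}}

```text
time: 4.08
tcp_pos: [0.4562, 0.3543, 0.157]
tcp_rot: [0.0, 0.648, 0.762, 0.0]
wrist_force: [-0.7, -0.4, 4.3]
opening: -0.003
```

Run:
```python
from h import *
b=camera("side")[:,:,::-1];s=sense();print(s["tcp_pos"],s["wrist_force"],s["time"])
cv2.imwrite("pics/s3z.png",cv2.resize(b[160:260,200:310],None,fx=6,fy=6,interpolation=cv2.INTER_CUBIC))
```

```text
[0.45619588 0.35433403 0.15700101] [0.12523385 0.15923422 3.64120301] 4.1333
```

View pics/s3z.png

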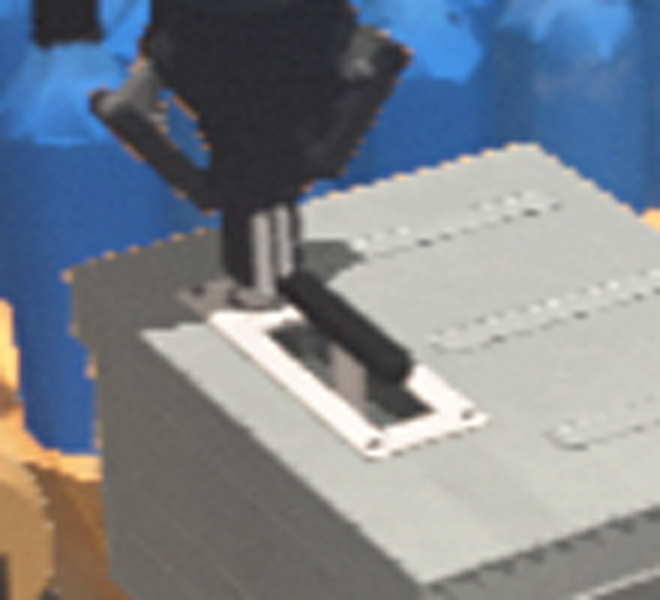

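The side view shows the crossbar out, lying from (290,285) to (405,365) zoom. I'll retreat, half open the gripper and look.

>>> {"api": "move_arm", "payload": {
  "moves": [0,0,-10,0,0,0,1,0,0,-25,0,0,0,1,0,0,-30,0,0,0,0,0,0,0,0,0,0,0,0,0,0,0,0,0,0]
}}

```text
time: 4.55
tcp_pos: [0.4571, 0.355, 0.2241]
tcp_rot: [0.0, 0.648, 0.762, 0.002]
wrist_force: [-1.4, 0.5, -0.5]
opening: 0.416
```

Run:
```python
from h import *
b=camera("side")[:,:,::-1];a=camera("top")[:,:,::-1];s=sense();print(s["tcp_pos"],s["wrist_force"],s["time"],s["opening"])
cv2.imwrite("pics/s4z.png",cv2.resize(b[160:260,200:310],None,fx=6,fy=6,interpolation=cv2.INTER_CUBIC))
cv2.imwrite("pics/t4z.png",cv2.resize(a[180:320,170:350],None,fx=4,fy=4,interpolation=cv2.INTER_CUBIC))
print(rel([.467,.288,.2]))
for e in(-.042,0,.042):
  print(proj("side",[.467-e*.159,.288+e*.987,.1765]),proj("top",[.467-e*.159,.288+e*.987,.1765]))
```

```text
[0.45577534 0.35392618 0.22126553] [ 0.28332447  0.3540172  -0.85266341] 4.65 0.4984738792122471
[-66.86028761   0.46290271  21.30646217]
[266.87071666 218.89206487] [279.98439803 266.54075282]
[257.34099949 211.18510223] [260.39598602 269.56047324]
[248.24526674 203.82911555] [240.7740443  272.58536256]
```

View pics/s4z.png

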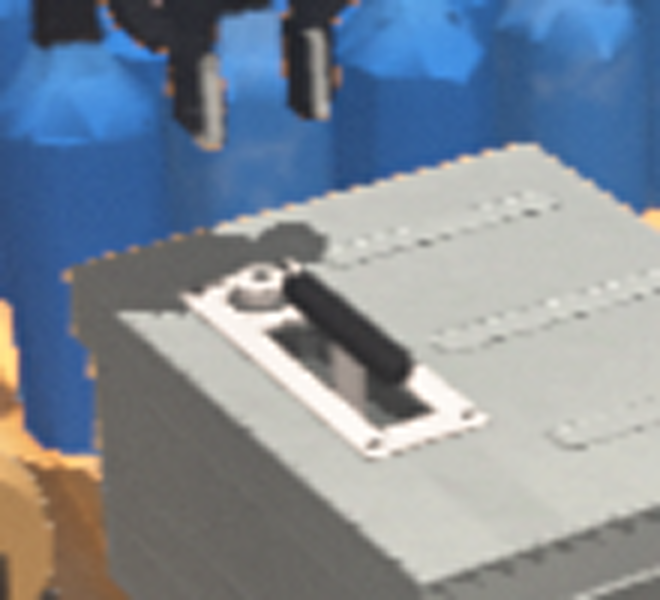

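View pics/t4z.png

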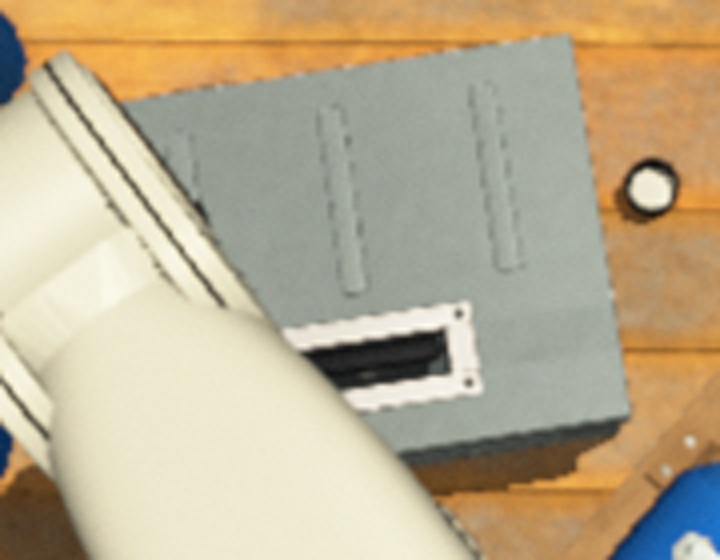

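The bar is centred at (258,215) in the side view, as predicted for a stem at (0.466, 0.288) with bar height 0.1705. I'll move over it and lower onto it.

>>> {"api": "move_arm", "payload": {
  "moves": [-17,0,0,0,0,0,0,-17,0,0,0,0,0,0,-17,-0.5,0,0,0,0,0,-16,0,0,0,0,0,0,0,0,10,0,0,0,0,0,0,10,0,0,0,0,0,0,5,0,0,0,0,0,0,0,0,0,0,0,0,0,0,0,0,0,0]
}}

```text
time: 5.4
tcp_pos: [0.4656, 0.2884, 0.1956]
tcp_rot: [-0.0, 0.647, 0.762, -0.001]
wrist_force: [0.6, 0.5, 0.4]
opening: 0.501
```

Run:
```python
from h import *
b=camera("side")[:,:,::-1];s=sense();print(s["tcp_pos"],s["wrist_force"],s["time"],s["opening"])
cv2.imwrite("pics/s5z.png",cv2.resize(b[150:250,200:310],None,fx=6,fy=6,interpolation=cv2.INTER_CUBIC))
print(rel([.466,.288,.1585]))
```

```text
[0.46605148 0.28856508 0.19626091] [ 0.06681198 -0.49721484 -0.17150082] 5.45 0.5012198800106599
[-0.53810162 -0.10583093 37.76118856]
```

View pics/s5z.png

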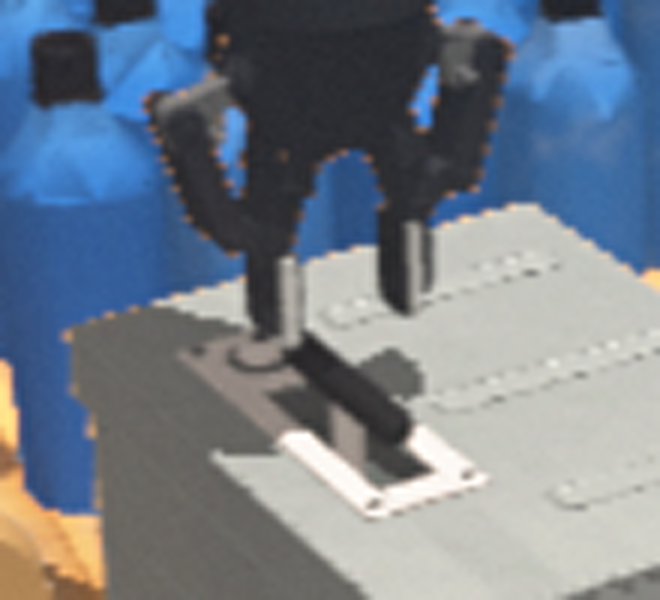

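The fingers straddle the bar: tips at (280,340) and (405,310) zoom, bar centre at (348,390). I'll lower 36 mm and close at 20 N.

>>> {"api": "move_arm", "payload": {
  "moves": [0,0,10,0,0,0,0,0,0,10,0,0,0,0,0,0,8,0,0,0,0,0,0,5,0,0,0,0,0,0,3,0,0,0,0,0,0,0,0,0,0,0,0,0,0,0,0,0,0]
}}

```text
time: 6.03
tcp_pos: [0.4664, 0.288, 0.1607]
tcp_rot: [-0.0, 0.648, 0.762, -0.0]
wrist_force: [-0.2, -0.3, -0.8]
opening: 0.499
```

>>> {"api": "move_arm", "payload": {
  "moves": [0,0,0,0,0,0,0.3,0,0,0,0,0,0,0.5,0,0,0,0,0,0,1,0,0,0,0,0,0,1,0,0,0,0,0,0,1,0,0,0,0,0,0,1],
  "grip_force": 20
}}

```text
time: 6.53
tcp_pos: [0.4669, 0.2882, 0.1614]
tcp_rot: [0.0, 0.648, 0.762, 0.001]
wrist_force: [1.5, 0.4, 2.0]
opening: 0.154
```

Run:
```python
from h import *
b=camera("side")[:,:,::-1];s=sense();print(s["tcp_pos"],s["wrist_force"],s["ft_torque"],s["time"],s["opening"],s["joint_positions"].round(3))
cv2.imwrite("pics/s6z.png",cv2.resize(b[150:250,200:310],None,fx=6,fy=6,interpolation=cv2.INTER_CUBIC))
```

```text
[0.46691705 0.28820853 0.1613872 ] [0.89243405 0.03677151 2.44209711] [-0.04299123 -0.20865777  0.16777947] 6.5833 0.15823033448412485 [ 0.553  0.374  0.005  1.2   -0.     1.962]
```

View pics/s6z.png

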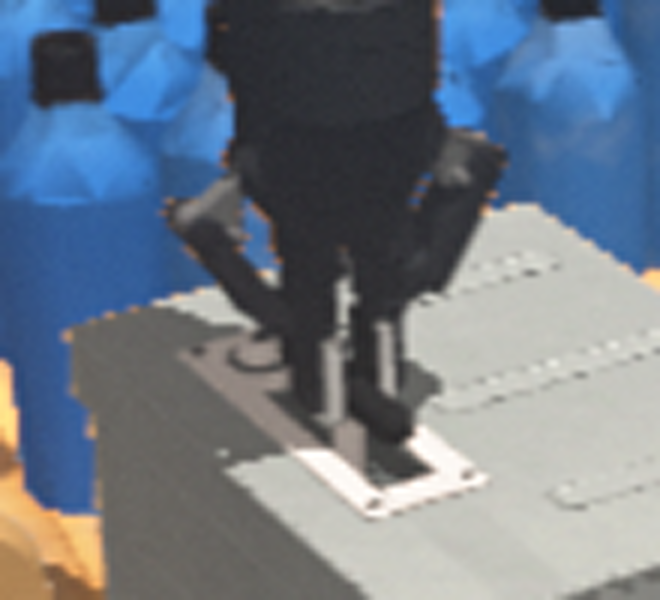

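Gripped: the opening is 13.4 mm, close to the 14 mm bar width, and the forces are small. I'll start turning anticlockwise, which is negative about tool z, watching the torque.

>>> {"api": "move_arm", "payload": {
  "moves": [0,0,0,0,0,-1,1,0,0,0,0,0,-2,1,0,0,0,0,0,-2,1,0,0,0,0,0,0,1]
}}

```text
time: 6.92
tcp_pos: [0.467, 0.2882, 0.1614]
tcp_rot: [0.0, 0.613, 0.79, 0.001]
wrist_force: [2.3, -0.2, 3.5]
opening: 0.156
```

```bash
cat > st.py <<'E'
from h import *
s=sense();R=rot(s).as_matrix();print(s["time"].__round__(2) if 0 else s["time"],"p",s["tcp_pos"].round(4),"F",s["wrist_force"].round(1),"T",s["ft_torque"].round(3),"op",round(float(s["opening"]),3),"turn",np.degrees(np.arctan2(R[1,1],R[0,1])).round(2)-9.2,"tilt",R[:,2].round(3),"j",s["joint_positions"].round(2))
E
python3 st.py
```

```text
6.9167 p [0.467  0.2882 0.1614] F [ 2.3 -0.2  3.5] T [-0.046 -0.317 -0.066] op 0.156 turn 5.130000000000001 tilt [ 0.001  0.001 -1.   ] j [ 0.55  0.37  0.01  1.2  -0.    1.87]
```

>>> {"api": "move_arm", "payload": {
  "moves": [0,0,0,0,0,-3,1,0,0,0,0,0,-3,1,0,0,0,0,0,-3,1,0,0,0,0,0,-3,1,0,0,0,0,0,-3,1,0,0,0,0,0,0,1]
}}

```text
time: 7.42
tcp_pos: [0.4673, 0.2883, 0.1614]
tcp_rot: [0.001, 0.505, 0.863, 0.001]
wrist_force: [2.6, -0.4, 3.9]
opening: 0.155
```

```bash
python3 st.py
```

```text
7.4167 p [0.4673 0.2883 0.1614] F [ 2.6 -0.4  3.9] T [ 0.037 -0.526  0.016] op 0.155 turn 20.09 tilt [ 0.002  0.001 -1.   ] j [ 0.55  0.37  0.01  1.2  -0.    1.61]
```

>>> {"api": "move_arm", "payload": {
  "moves": [0,0,0,0,0,-3,1,0,0,0,0,0,-3,1,0,0,0,0,0,-3,1,0,0,0,0,0,-3,1,0,0,0,0,0,-3,1,0,0,0,0,0,0,1]
}}

```text
time: 7.92
tcp_pos: [0.4675, 0.2885, 0.1614]
tcp_rot: [0.001, 0.389, 0.921, 0.001]
wrist_force: [4.2, 0.0, 3.3]
opening: 0.154
```

```bash
python3 st.py
```

```text
7.9167 p [0.4675 0.2885 0.1614] F [4.2 0.  3.3] T [ 0.258 -0.74  -0.022] op 0.154 turn 35.03 tilt [ 0.002  0.001 -1.   ] j [ 0.55  0.37  0.01  1.2  -0.    1.35]
```

>>> {"api": "move_arm", "payload": {
  "moves": [-0.4,0.4,0,0,0,-1.5,1,0,0,0,0,0,-1.5,1,0,0,0,0,0,-1,1,0,0,0,0,0,0,1]
}}

```text
time: 8.25
tcp_pos: [0.4676, 0.2885, 0.1614]
tcp_rot: [0.001, 0.357, 0.934, 0.001]
wrist_force: [3.6, 1.2, 4.3]
opening: 0.157
```

```bash
python3 st.py
```

```text
8.25 p [0.4676 0.2885 0.1614] F [3.6 1.2 4.3] T [ 0.346 -0.59  -0.09 ] op 0.157 turn 39.019999999999996 tilt [ 0.002  0.001 -1.   ] j [0.55 0.37 0.01 1.2  0.   1.28]
```

>>> {"api": "move_arm", "payload": {
  "moves": [0,0,0,0,0,-1,1,0,0,0,0,0,-1,1,0,0,0,0,0,0,1]
}}

```text
time: 8.5
tcp_pos: [0.4676, 0.2885, 0.1614]
tcp_rot: [0.001, 0.339, 0.941, 0.001]
wrist_force: [3.1, 2.2, 6.6]
opening: 0.157
```

```bash
python3 st.py
```

```text
8.5 p [0.4676 0.2885 0.1614] F [3.1 2.2 6.6] T [ 0.456 -0.78  -0.111] op 0.157 turn 41.120000000000005 tilt [ 0.002  0.001 -1.   ] j [0.55 0.37 0.01 1.2  0.   1.25]
```

>>> {"api": "move_arm", "payload": {
  "moves": [0,0,0,0,0,-1,1,0,0,0,0,0,-1,1,0,0,0,0,0,0,1]
}}

```text
time: 8.75
tcp_pos: [0.4676, 0.2886, 0.1614]
tcp_rot: [0.001, 0.323, 0.946, 0.001]
wrist_force: [3.1, 2.3, 5.8]
opening: 0.15
```

```bash
python3 st.py
```

```text
8.75 p [0.4676 0.2886 0.1614] F [3.1 2.3 5.8] T [ 0.502 -0.725 -0.068] op 0.15 turn 43.120000000000005 tilt [ 0.002  0.001 -1.   ] j [0.55 0.37 0.01 1.2  0.   1.21]
```

>>> {"api": "move_arm", "payload": {
  "moves": [0,0,-0.5,0,0,-1,1,0,0,0,0,0,-1,1,0,0,0,0,0,0,1]
}}

```text
time: 9.0
tcp_pos: [0.4676, 0.2885, 0.1614]
tcp_rot: [0.0, 0.306, 0.952, 0.001]
wrist_force: [4.7, 4.4, 3.1]
opening: 0.157
```

```bash
python3 st.py
```

```text
9.0 p [0.4676 0.2885 0.1614] F [4.7 4.4 3.1] T [ 0.64  -1.041 -0.045] op 0.157 turn 45.150000000000006 tilt [ 0.001  0.001 -1.   ] j [0.55 0.38 0.01 1.2  0.   1.17]
```

>>> {"api": "move_arm", "payload": {
  "moves": [0,0,0,0,0,-1,1,0,0,0,0,0,-1,1,0,0,0,0,0,0,1]
}}

```text
time: 9.25
tcp_pos: [0.4676, 0.2886, 0.1614]
tcp_rot: [0.0, 0.289, 0.957, 0.001]
wrist_force: [5.3, 3.3, 3.6]
opening: 0.158
```

```bash
python3 st.py
```

```text
9.25 p [0.4676 0.2886 0.1614] F [5.3 3.3 3.6] T [ 0.662 -1.012 -0.114] op 0.158 turn 47.150000000000006 tilt [ 0.001  0.001 -1.   ] j [0.55 0.38 0.01 1.2  0.   1.14]
```

>>> {"api": "move_arm", "payload": {
  "moves": [0,0,0,0,0,-1,1,0,0,0,0,0,-1,1,0,0,0,0,0,0,1]
}}

```text
time: 9.5
tcp_pos: [0.4676, 0.2886, 0.1614]
tcp_rot: [0.0, 0.273, 0.962, 0.001]
wrist_force: [4.3, 3.4, 2.6]
opening: 0.158
```

```bash
python3 st.py
```

```text
9.5 p [0.4676 0.2886 0.1614] F [4.3 3.4 2.6] T [ 0.705 -1.023 -0.071] op 0.158 turn 49.150000000000006 tilt [ 0.001  0.001 -1.   ] j [0.55 0.38 0.01 1.2  0.   1.11]
```

>>> {"api": "move_arm", "payload": {
  "moves": [0,0.5,0,0,0,-1,1,0,0,0,0,0,-1,1,0,0,0,0,0,0,1]
}}

```text
time: 9.75
tcp_pos: [0.4677, 0.2887, 0.1614]
tcp_rot: [0.0, 0.256, 0.967, 0.0]
wrist_force: [4.1, 2.4, 3.6]
opening: 0.154
```

```bash
python3 st.py
```

```text
9.75 p [0.4677 0.2887 0.1614] F [4.1 2.4 3.6] T [ 0.554 -1.034 -0.117] op 0.154 turn 51.16 tilt [ 0.001  0.001 -1.   ] j [ 0.55  0.38  0.01  1.2  -0.    1.07]
```

>>> {"api": "move_arm", "payload": {
  "moves": [0,0,0,0,0,-1,1,0,0,0,0,0,-1,1,0,0,0,0,0,0,1]
}}

```text
time: 10.0
tcp_pos: [0.4677, 0.2887, 0.1614]
tcp_rot: [0.0, 0.239, 0.971, 0.0]
wrist_force: [4.8, 2.5, 3.3]
opening: 0.162
```

```bash
python3 st.py
```

```text
10.0 p [0.4677 0.2887 0.1614] F [4.8 2.5 3.3] T [ 0.596 -1.062 -0.174] op 0.162 turn 53.16 tilt [ 0.001  0.001 -1.   ] j [0.55 0.38 0.01 1.2  0.   1.04]
```

>>> {"api": "move_arm", "payload": {
  "moves": [0,0,0,0,0,-1,1,0,0,0,0,0,-1,1,0,0,0,0,0,0,1]
}}

```text
time: 10.25
tcp_pos: [0.4677, 0.2888, 0.1614]
tcp_rot: [0.0, 0.222, 0.975, 0.0]
wrist_force: [5.2, 2.4, 3.7]
opening: 0.157
```

```bash
python3 st.py
```

```text
10.25 p [0.4677 0.2888 0.1614] F [5.2 2.4 3.7] T [ 0.649 -1.069 -0.084] op 0.157 turn 55.16 tilt [ 0.001  0.001 -1.   ] j [0.55 0.38 0.01 1.2  0.   1.  ]
```

>>> {"api": "move_arm", "payload": {
  "moves": [0,0,0,0,0,-1,1,0,0,0,0,0,-1,1,0,0,0,0,0,0,1]
}}

```text
time: 10.5
tcp_pos: [0.4677, 0.2888, 0.1614]
tcp_rot: [0.0, 0.205, 0.979, 0.001]
wrist_force: [5.1, 2.8, 3.7]
opening: 0.154
```

```bash
python3 st.py
```

```text
10.5 p [0.4677 0.2888 0.1614] F [5.1 2.8 3.7] T [ 0.645 -1.08  -0.048] op 0.154 turn 57.16 tilt [ 0.001  0.001 -1.   ] j [0.55 0.38 0.01 1.2  0.   0.97]
```

>>> {"api": "move_arm", "payload": {
  "moves": [0,0,0,0,0,-1,1,0,0,0,0,0,-1,1,0,0,0,0,0,0,1]
}}

```text
time: 10.75
tcp_pos: [0.4678, 0.2888, 0.1614]
tcp_rot: [0.0, 0.188, 0.982, 0.001]
wrist_force: [4.6, 3.4, 2.9]
opening: 0.154
```

```bash
python3 st.py
```

```text
10.75 p [0.4678 0.2888 0.1614] F [4.6 3.4 2.9] T [ 0.663 -1.141 -0.111] op 0.154 turn 59.16 tilt [ 0.001  0.001 -1.   ] j [0.55 0.38 0.01 1.2  0.   0.93]
```

>>> {"api": "move_arm", "payload": {
  "moves": [0,0,0,0,0,-1,1,0,0,0,0,0,-1,1,0,0,0,0,0,0,1]
}}

```text
time: 11.0
tcp_pos: [0.4677, 0.2889, 0.1614]
tcp_rot: [0.0, 0.171, 0.985, 0.001]
wrist_force: [4.6, 3.1, 3.6]
opening: 0.155
```

```bash
python3 st.py
```

```text
11.0 p [0.4677 0.2889 0.1614] F [4.6 3.1 3.6] T [ 0.712 -1.087 -0.07 ] op 0.155 turn 61.16 tilt [ 0.001  0.001 -1.   ] j [0.55 0.38 0.01 1.2  0.   0.9 ]
```

>>> {"api": "move_arm", "payload": {
  "moves": [0,0,0,0,0,-1,1,0,0,0,0,0,-1,1,0,0,0,0,0,0,1]
}}

```text
time: 11.25
tcp_pos: [0.4678, 0.289, 0.1614]
tcp_rot: [0.0, 0.153, 0.988, 0.001]
wrist_force: [5.0, 2.3, 2.5]
opening: 0.156
```

```bash
python3 st.py
python3 - <<'E'
from h import *
b=camera("side")[:,:,::-1]
cv2.imwrite("pics/s7z.png",cv2.resize(b[150:250,200:310],None,fx=6,fy=6,interpolation=cv2.INTER_CUBIC))
E
```

```text
11.25 p [0.4678 0.289  0.1614] F [5.  2.3 2.5] T [ 0.702 -1.11  -0.089] op 0.156 turn 63.16 tilt [ 0.001  0.001 -1.   ] j [0.55 0.38 0.01 1.2  0.   0.86]
```

View pics/s7z.png

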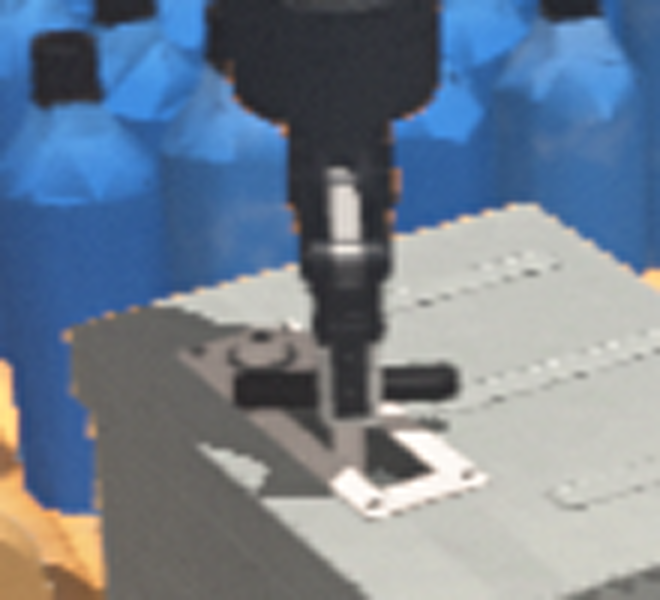

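>>> {"api": "move_arm", "payload": {
  "moves": [0,0,0,0,0,-1,1,0,0,0,0,0,-1,1,0,0,0,0,0,0,1]
}}

```text
time: 11.55
tcp_pos: [0.4678, 0.289, 0.1614]
tcp_rot: [0.0, 0.136, 0.991, 0.001]
wrist_force: [4.4, 3.0, 2.1]
opening: 0.155
```

```bash
python3 st.py
```

```text
11.55 p [0.4678 0.289  0.1614] F [4.4 3.  2.1] T [ 0.768 -1.115 -0.117] op 0.155 turn 65.16 tilt [ 0.001  0.001 -1.   ] j [0.55 0.38 0.01 1.2  0.   0.83]
```

The picture shows the bar from (235,385) to (460,383) zoom, so it is turning along with the gripper.

>>> {"api": "move_arm", "payload": {
  "moves": [0,0,0,0,0,-1,1,0,0,0,0,0,-1,1,0,0,0,0,0,0,1]
}}

```text
time: 11.8
tcp_pos: [0.4678, 0.289, 0.1614]
tcp_rot: [0.0, 0.119, 0.993, 0.001]
wrist_force: [5.1, 3.6, 1.5]
opening: 0.153
```

```bash
python3 st.py
```

```text
11.8 p [0.4678 0.289  0.1614] F [5.1 3.6 1.5] T [ 0.719 -1.092 -0.12 ] op 0.153 turn 67.17 tilt [ 0.001  0.001 -1.   ] j [0.55 0.38 0.01 1.2  0.   0.79]
```

>>> {"api": "move_arm", "payload": {
  "moves": [0,0,0,0,0,-1,1,0,0,0,0,0,-1,1,0,0,0,0,0,0,1]
}}

```text
time: 12.05
tcp_pos: [0.4678, 0.2891, 0.1614]
tcp_rot: [0.001, 0.101, 0.995, 0.001]
wrist_force: [4.8, 3.5, 2.8]
opening: 0.154
```

```bash
python3 st.py
```

```text
12.05 p [0.4678 0.2891 0.1614] F [4.8 3.5 2.8] T [ 0.817 -1.137 -0.08 ] op 0.154 turn 69.17 tilt [ 0.001  0.001 -1.   ] j [0.55 0.38 0.01 1.2  0.   0.76]
```

>>> {"api": "move_arm", "payload": {
  "moves": [0,0,0,0,0,-1,1,0,0,0,0,0,-1,1,0,0,0,0,0,0,1]
}}

```text
time: 12.3
tcp_pos: [0.4678, 0.2891, 0.1614]
tcp_rot: [0.001, 0.084, 0.996, 0.001]
wrist_force: [5.2, 3.8, 2.9]
opening: 0.152
```

```bash
python3 st.py
```

```text
12.3 p [0.4678 0.2891 0.1614] F [5.2 3.8 2.9] T [ 0.75  -1.142 -0.073] op 0.152 turn 71.17 tilt [ 0.001  0.001 -1.   ] j [0.55 0.38 0.01 1.2  0.   0.72]
```

>>> {"api": "move_arm", "payload": {
  "moves": [0,0,0,0,0,-1,1,0,0,0,0,0,-1,1,0,0,0,0,0,0,1]
}}

```text
time: 12.55
tcp_pos: [0.4678, 0.2891, 0.1614]
tcp_rot: [0.001, 0.067, 0.998, 0.001]
wrist_force: [5.0, 3.4, 1.6]
opening: 0.156
```

```bash
python3 st.py
```

```text
12.55 p [0.4678 0.2891 0.1614] F [5.  3.4 1.6] T [ 0.818 -1.137 -0.037] op 0.156 turn 73.17 tilt [ 0.001  0.001 -1.   ] j [0.55 0.38 0.01 1.2  0.   0.69]
```

>>> {"api": "move_arm", "payload": {
  "moves": [0,0,0,0,0,-1,1,0,0,0,0,0,-1,1,0,0,0,0,0,0,1]
}}

```text
time: 12.8
tcp_pos: [0.4678, 0.2892, 0.1614]
tcp_rot: [0.001, 0.049, 0.999, 0.001]
wrist_force: [5.6, 4.7, 1.7]
opening: 0.156
```

```bash
python3 st.py
```

```text
12.8 p [0.4678 0.2892 0.1614] F [5.6 4.7 1.7] T [ 0.802 -1.12  -0.037] op 0.156 turn 75.17 tilt [ 0.001  0.002 -1.   ] j [0.55 0.38 0.01 1.2  0.   0.65]
```

>>> {"api": "move_arm", "payload": {
  "moves": [0,0,0,0,0,-1,1,0,0,0,0,0,-1,1,0,0,0,0,0,0,1]
}}

```text
time: 13.05
tcp_pos: [0.4679, 0.2892, 0.1614]
tcp_rot: [0.001, 0.032, 0.999, 0.001]
wrist_force: [5.2, 4.2, 2.4]
opening: 0.16
```

```bash
python3 st.py
```

```text
13.05 p [0.4679 0.2892 0.1614] F [5.2 4.2 2.4] T [ 0.883 -1.109 -0.09 ] op 0.16 turn 77.17 tilt [ 0.001  0.002 -1.   ] j [0.55 0.38 0.01 1.2  0.   0.62]
```

>>> {"api": "move_arm", "payload": {
  "moves": [-0.4,0.3,0,0,0,-1,1,0,0,0,0,0,-1,1,0,0,0,0,0,0,1]
}}

```text
time: 13.3
tcp_pos: [0.4679, 0.2893, 0.1614]
tcp_rot: [0.0, 0.014, 1.0, 0.001]
wrist_force: [4.0, 3.0, 3.0]
opening: 0.156
```

```bash
python3 st.py
```

```text
13.3 p [0.4679 0.2893 0.1614] F [4. 3. 3.] T [ 0.754 -0.916 -0.095] op 0.156 turn 79.17 tilt [ 0.001  0.001 -1.   ] j [0.55 0.38 0.01 1.2  0.   0.58]
```

>>> {"api": "move_arm", "payload": {
  "moves": [0,0,0,0,0,-1,1,0,0,0,0,0,-1,1,0,0,0,0,0,0,1]
}}

```text
time: 13.55
tcp_pos: [0.468, 0.2893, 0.1614]
tcp_rot: [0.0, -0.003, 1.0, 0.001]
wrist_force: [4.2, 3.2, 2.6]
opening: 0.158
```

```bash
python3 st.py
```

```text
13.55 p [0.468  0.2893 0.1614] F [4.2 3.2 2.6] T [ 0.837 -0.904 -0.356] op 0.158 turn 81.13 tilt [ 0.001  0.001 -1.   ] j [0.55 0.38 0.01 1.2  0.   0.55]
```

>>> {"api": "move_arm", "payload": {
  "moves": [0,0,0,0,0,-1,1,0,0,0,0,0,-1,1,0,0,0,0,0,0,1]
}}

```text
time: 13.8
tcp_pos: [0.468, 0.2893, 0.1614]
tcp_rot: [0.0, -0.02, 1.0, 0.001]
wrist_force: [4.8, 4.0, 3.5]
opening: 0.158
```

```bash
python3 st.py
```

```text
13.8 p [0.468  0.2893 0.1614] F [4.8 4.  3.5] T [ 0.768 -0.929 -0.532] op 0.158 turn 83.09 tilt [ 0.     0.001 -1.   ] j [0.55 0.38 0.01 1.2  0.   0.51]
```

The stop is felt: torque rose from -0.1 to -0.53 N m at about 80.5°. That puts roughly 18 N on the post. I'll back off the wind-up slightly and work out the lid arc.

>>> {"api": "move_arm", "payload": {
  "moves": [0,0,0,0,0,1,1,0,0,0,0,0,0.5,1,0,0,0,0,0,0,1]
}}

```text
time: 14.05
tcp_pos: [0.468, 0.2894, 0.1614]
tcp_rot: [0.0, -0.007, 1.0, 0.001]
wrist_force: [4.2, 4.0, 3.3]
opening: 0.151
```

```bash
python3 st.py
python3 - <<'E'
from h import *
s=sense();R=rot(s);y=.16
ax=np.array([-np.sin(y),np.cos(y),0]);f=np.array([np.cos(y),np.sin(y),0])
h=np.array([.468,.289,0])+.169*f+[0,0,.116]
for d in(1,3):
    Q=Ro.from_rotvec(ax*np.radians(d));p2=h+Q.apply(s["tcp_pos"]-h)
    print(d,(R.inv().apply(p2-s["tcp_pos"])*1000).round(2),np.degrees((R.inv()*Q*R).as_rotvec()).round(3))
E
```

```text
14.05 p [0.468  0.2894 0.1614] F [4.2 4.  3.3] T [ 0.792 -0.927 -0.302] op 0.151 turn 81.59 tilt [ 0.001  0.001 -1.   ] j [0.55 0.38 0.01 1.2  0.   0.54]
1 [-0.81  0.12 -2.94] [0.146 0.989 0.001]
3 [-2.59  0.39 -8.78] [0.437 2.968 0.004]
```

>>> {"api": "move_arm", "payload": {
  "moves": [-0.8,0.1,-2.9,0.15,0.99,0,1,0,0,0,0,0,0,1]
}}

```text
time: 14.22
tcp_pos: [0.4685, 0.2893, 0.1632]
tcp_rot: [-0.009, -0.007, 1.0, -0.001]
wrist_force: [4.6, 4.4, -3.7]
opening: 0.156
```

```bash
python3 st.py
```

```text
14.2167 p [0.4685 0.2893 0.1632] F [ 4.6  4.4 -3.7] T [ 0.988 -1.199 -0.267] op 0.156 turn 81.61 tilt [-0.019 -0.002 -1.   ] j [0.55 0.39 0.04 1.23 0.01 0.53]
```

>>> {"api": "move_arm", "payload": {
  "moves": [-0.8,0.1,-2.9,0.15,0.99,0,1,0,0,0,0,0,0,1]
}}

```text
time: 14.38
tcp_pos: [0.4691, 0.2894, 0.1656]
tcp_rot: [-0.019, -0.007, 1.0, -0.003]
wrist_force: [4.4, 4.9, -3.4]
opening: 0.156
```

```bash
python3 st.py;  python3 - <<'E'
from h import *
b=camera("side")[:,:,::-1]
cv2.imwrite("pics/s8z.png",cv2.resize(b[150:300,190:360],None,fx=4,fy=4,interpolation=cv2.INTER_CUBIC))
E
```

```text
14.3833 p [0.4691 0.2894 0.1656] F [ 4.4  4.9 -3.4] T [ 1.011 -1.123 -0.28 ] op 0.156 turn 81.61999999999999 tilt [-0.037 -0.006 -0.999] j [0.54 0.4  0.06 1.26 0.01 0.53]
```

View pics/s8z.png

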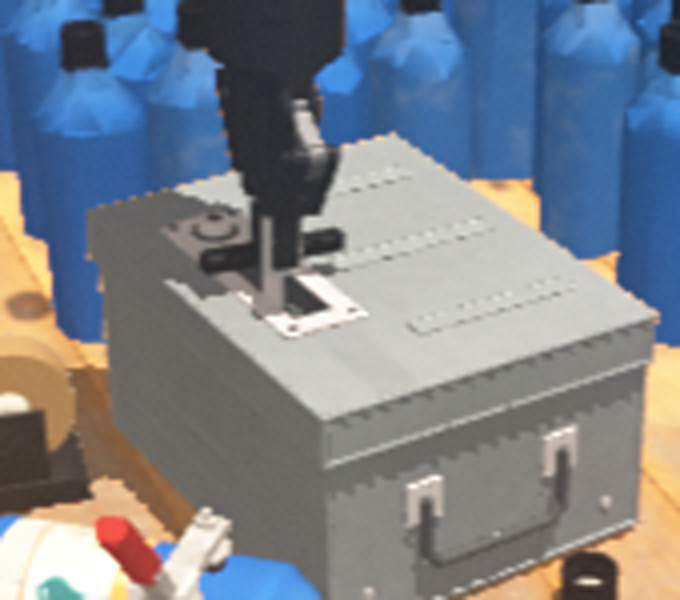

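Fz is only -3.4 N while z has risen 4 mm, so the lid is coming up. I'll continue along the arc.

>>> {"api": "move_arm", "payload": {
  "moves": [-0.8,0.1,-2.9,0.15,0.99,0,1,-0.8,0.1,-2.9,0.15,0.99,0,1,-0.8,0.1,-2.9,0.15,0.99,0,1,-0.8,0.1,-2.9,0.15,0.99,0,1,0,0,0,0,0,0,1]
}}

```text
time: 14.85
tcp_pos: [0.4727, 0.29, 0.1767]
tcp_rot: [-0.054, -0.007, 0.998, -0.008]
wrist_force: [3.5, 3.6, -2.7]
opening: 0.157
```

```bash
python3 st.py;  python3 - <<'E'
from h import *
b=camera("side")[:,:,::-1]
cv2.imwrite("pics/s9z.png",cv2.resize(b[150:300,190:360],None,fx=4,fy=4,interpolation=cv2.INTER_CUBIC))
E
```

```text
14.85 p [0.4727 0.29   0.1767] F [ 3.5  3.6 -2.7] T [ 0.931 -1.018 -0.289] op 0.157 turn 81.66 tilt [-0.107 -0.017 -0.994] j [0.53 0.46 0.17 1.38 0.04 0.51]
```

View pics/s9z.png

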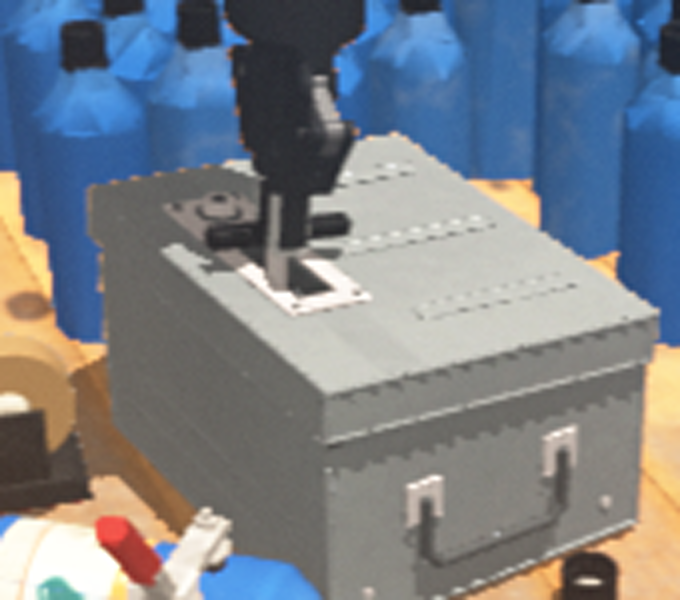

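The lid is rising: its front corner went from (325,420) to (325,393) zoom. I'll keep going.

>>> {"api": "move_arm", "payload": {
  "moves": [-1.7,0.25,-5.85,0.3,1.98,0,1,-1.7,0.25,-5.85,0.3,1.98,0,1,-1.7,0.25,-5.85,0.3,1.98,0,1,-1.7,0.25,-5.85,0.3,1.98,0,1,0,0,0,0,0,0,1]
}}

```text
time: 15.32
tcp_pos: [0.4825, 0.2916, 0.1983]
tcp_rot: [-0.124, -0.007, 0.992, -0.019]
wrist_force: [-1.8, 3.1, -0.3]
opening: 0.155
```

```bash
python3 st.py
```

```text
15.3167 p [0.4825 0.2916 0.1983] F [-1.8  3.1 -0.3] T [ 0.792 -0.349 -0.353] op 0.155 turn 81.84 tilt [-0.246 -0.04  -0.968] j [0.5  0.58 0.41 1.63 0.08 0.48]
```

>>> {"api": "move_arm", "payload": {
  "moves": [-1.7,0.25,-5.85,0.3,1.98,0,1,-1.7,0.25,-5.85,0.3,1.98,0,1,-1.7,0.25,-5.85,0.3,1.98,0,1,-1.7,0.25,-5.85,0.3,1.98,0,1,0,0,0,0,0,0,1]
}}

```text
time: 15.73
tcp_pos: [0.4953, 0.2937, 0.2186]
tcp_rot: [-0.193, -0.006, 0.981, -0.03]
wrist_force: [-2.7, 2.6, 1.4]
opening: 0.156
```

```bash
python3 st.py
```

```text
15.7333 p [0.4953 0.2937 0.2186] F [-2.7  2.6  1.4] T [ 0.611  0.035 -0.451] op 0.156 turn 82.2 tilt [-0.378 -0.062 -0.924] j [0.47 0.74 0.68 1.89 0.12 0.44]
```

>>> {"api": "move_arm", "payload": {
  "moves": [-1.7,0.25,-5.85,0.3,1.98,0,1,-1.7,0.25,-5.85,0.3,1.98,0,1,0,0,0,0,0,0,1]
}}

```text
time: 15.98
tcp_pos: [0.5029, 0.2949, 0.2282]
tcp_rot: [-0.227, -0.006, 0.973, -0.036]
wrist_force: [-2.0, 3.2, 2.7]
opening: 0.155
```

```bash
python3 st.py
python3 - <<'E'
from h import *
b=camera("side")[:,:,::-1]
cv2.imwrite("pics/s10.png",b)
E
```

```text
15.9833 p [0.5029 0.2949 0.2282] F [-2.   3.2  2.7] T [ 0.605  0.189 -0.471] op 0.155 turn 82.44 tilt [-0.44  -0.073 -0.895] j [0.46 0.83 0.85 2.04 0.13 0.42]
```

View pics/s10.png

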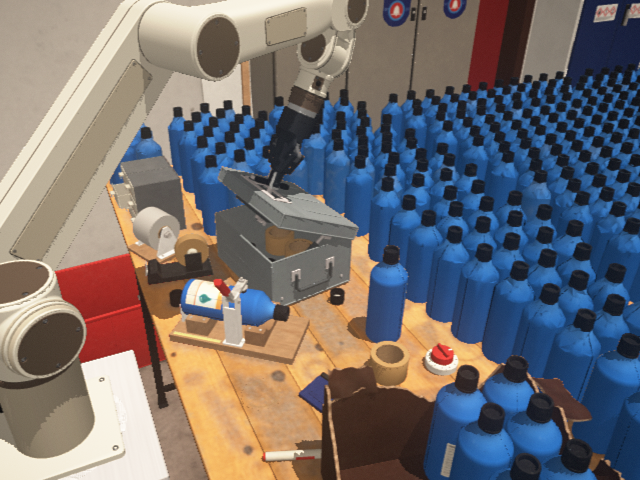

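The side view shows the lid raised by about 0.46 rad, with the strut now pushing up (+2.7 N). I'll release and withdraw along the tool axis, then back toward the robot.

>>> {"api": "move_arm", "payload": {
  "moves": [0,0,0,0,0,0,0,0,0,-5,0,0,0,0,0,0,-20,0,-2,0,0,0,0,-30,0,-3,0,0,0,0,-35,0,-4,0,0,15,0,-35,0,-4,0,0,30,0,-25,0,-5,0,0,38,0,-10,0,-5,0,0,38,0,-10,0,-5,0,0,38,0,-10,0,-2,0,0]
}}

```text
time: 16.87
tcp_pos: [0.4008, 0.301, 0.4145]
tcp_rot: [0.034, -0.015, 0.999, -0.032]
wrist_force: [0.0, 0.7, 0.6]
opening: 0.499
```

```bash
python3 st.py
python3 - <<'E'
from h import *
b=camera("side")[:,:,::-1]
cv2.imwrite("pics/s11.png",b)
E
```

```text
16.8667 p [0.4008 0.301  0.4145] F [0.  0.7 0.6] T [ 0.209  0.094 -0.015] op 0.499 turn 82.42999999999999 tilt [ 0.069 -0.062 -0.996] j [ 0.7   0.24  0.47  1.79 -0.09  0.67]
```

View pics/s11.png

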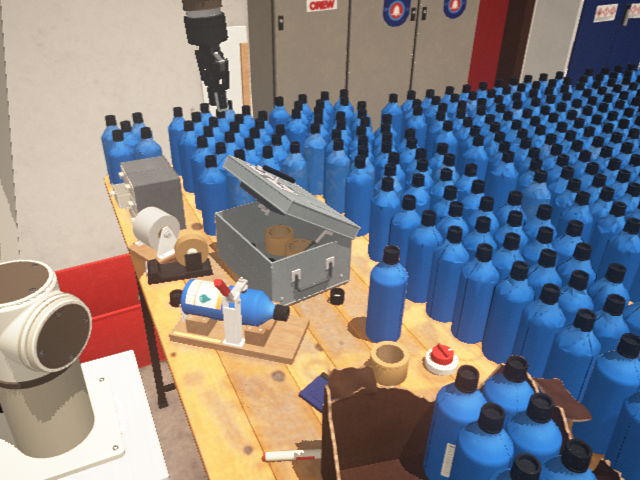

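The gripper is clear and the lid is rising by itself. I'll back off a bit more and wait.

>>> {"api": "move_arm", "payload": {
  "moves": [25,0,0,0,0,0,0,25,0,0,0,0,0,0,25,0,0,0,0,0,0,0,0,0,0,0,0,0,0,0,0,0,0,0,0,0,0,0,0,0,0,0,0,0,0,0,0,0,0,0,0,0,0,0,0,0,0,0,0,0,0,0,0,0,0,0,0,0,0,0]
}}

```text
time: 17.75
tcp_pos: [0.3298, 0.3008, 0.4081]
tcp_rot: [0.031, -0.015, 0.999, -0.032]
wrist_force: [0.8, 0.1, -0.2]
opening: 0.502
```

```bash
python3 - <<'E'
from h import *
import numpy as np
for i in range(90): b=camera("side")
p=b.copy()
for i in range(10): b=camera("side")
print(sense()["time"],np.abs(b.astype(int)-p).max(), (np.abs(b.astype(int)-p).max(2)>30).sum())
a=camera("top")
cv2.imwrite("pics/s12.png",b[:,:,::-1]);cv2.imwrite("pics/t12.png",a[:,:,::-1])
E
python3 st.py
```

```text
22.75 9 0
22.8 p [0.3292 0.3008 0.4085] F [-0.5  0.3  0.1] T [0.068 0.06  0.013] op 0.5 turn 82.44 tilt [ 0.063 -0.063 -0.996] j [ 0.8   0.13  0.32  1.76 -0.09  0.77]
```

View pics/s12.png

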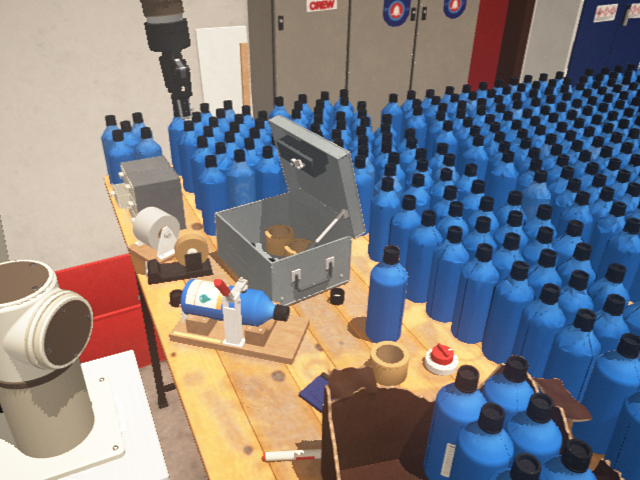

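View pics/t12.png

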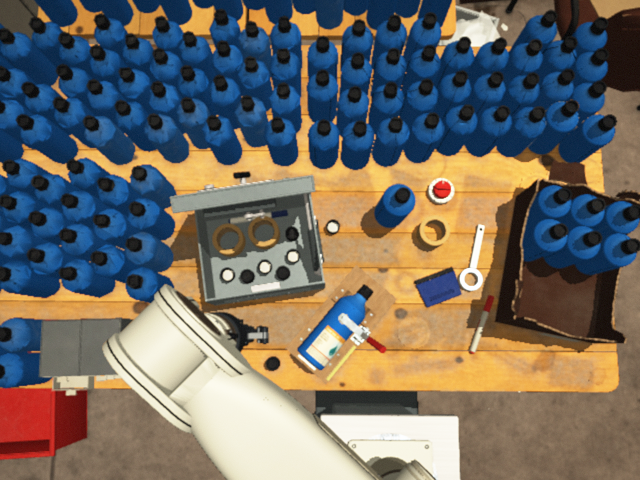

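The side view shows the lid standing open and still, with its top-left corner at (275,118). The bystanders are where they were. I'll do a quick lid angle check and then hand in.

Run:
```python
from h import *
y=.16;f=np.array([np.cos(y),np.sin(y),0]);l=np.array([-np.sin(y),np.cos(y),0]);h=np.array([.6348,.3159,.116])
for th in(1.1,1.2,1.3):
    Q=Ro.from_rotvec(l*th);X=h+Q.apply(-.218*f+.137*l+[0,0,.034]);print(th,proj("side",X).round(1))
hand_in()
```

```text
1.1 [264.  120.3]
1.2 [271.8 116.3]
1.3 [279.8 113.3]
the job is handed in; nothing more can be done
```

I opened the chest and handed the job in; the rig reports no verdict.

- **Button:** I pushed it in 4.5 mm with the shut fingers, at about 4 N, and the T-handle sprang out.
- **Handle:** I gripped the bar at 20 N and turned it in 1–3° rows. The torque rose to about 0.53 N m at roughly 81°, so I took that as the stop and eased back. I estimate about 18 N on the stop post, against the 30 N limit.
- **Lid:** I raised it along its hinge arc to about 0.46 rad, needing less than 4 N of lift at the wrist, and then let go. The strut carried it the rest of the way.

**Last checks**
- Two pictures 0.5 s apart showed no movement of the lid. The robot was clear of the chest, with about 0 N at the wrist.
- The handle is still out and turned.
- By eye, the bottle, cap and squeegee are where they were in the first pictures.
- **Lid angle:** I could only check this roughly. The lid's front corner at (275,118) in the side view lies between the positions predicted for 1.2 and 1.3 rad across the image. In height it sits nearer the one for 1.15 rad. The side camera reads about 2 px off, so this does not firmly confirm the lid is above 1.2 rad. I took it as fully open because it had stopped moving.

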